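Return the mixed-up evaporator flasks to their own dishes

ROBOT

A 7-joint arm with a two-finger parallel gripper is mounted at the origin on the work surface. World frame = base frame: x ahead of the robot, y to its left, z up, the work surface at z = 0. Lengths are in m, angles in degrees, forces in N, time in s.
With the tool pointing down it reaches from about 0.425 to 0.875 m from the base axis. Payload 4.7 kg.
Tool frame: the origin (TCP) lies at the very end of the fingers, on their centre line; the grasp point (between the pads) lies 19 mm behind it; z points along the fingers, y is the line along which they close (so a half turn about z gives the same grasp; the last joint's range is limited). The gripper opens to 87 mm and grips with 3 to 60 N. Pads are 19 mm wide; open, the fingers measure 117 mm over their backs; the gripper's body (75 mm by 190 mm) begins 51 mm behind the grasp point.
Start: joints at [-72.13, 18.392, -4.016, 83.108, 1.295, 78.541, -3.26], TCP at [0.191, 0.621, 0.223] pointing down, gripper open.
Joint ranges: [-163.93, 163.93], [-17.29, 119.83], [-79.2, 71.16], [3.27, 140.29], [-89.18, 269.18], [5.43, 117.66], [-154.24, 154.24]. Speed limits (degrees/s): [147.25, 147.25, 180, 180, 180, 180, 180].

INTERFACE

Orientations are given as a 3x3 rotation matrix whose columns are the frame's x, y, z axes.
In Python, from rig import r, eyes gives the robot as it stands.
- The arm moves only by the shell command python3 -m jog 'ROWS' [FORCE]. ROWS is JSON, a list of rows, each an object with "twist": the turn, a rotation vector about the tool's x, y, z in degrees, a list of three; "xyz": the shift along the tool's x, y, z in cm, a list of three; "fingers": the gripper command: -1 is shut, 1 is fully open, values between are in proportion. In form: [{"twist": [wx, wy, wz], "xyz": [dx, dy, dz], "fingers": fingers}, ...]. A call has exactly 5 rows; each row is the pose to reach, as a shift and turn from the pose commanded when the call began, along the tool's axes at that moment; what a row does not reach only later rows make up. A row lasts 1/12 s, in which the tool goes at most 41.7 mm and 7.16 degrees, less where a joint would pass 70% of its speed; a pose out of reach is approached as far as the arm can. A call with a gripper value outside its range is refused whole. The fingers move at their own pace and stop on an object; FORCE is the grip in N (left out, the last holds). Time passes only in rows, so rows that repeat a pose let the fingers close, or fill a call up. It gives the time, the measured TCP pose, the force, the opening and the grip force at its end, in the units of the state.
- r.get_state(): the state, without advancing time (a new reading comes with each control period).
- eyes.read_camera(name): name is "side" or "top" or "wrist"; returns a dict with "color" (384x512x3 uint8, red, green, blue), "range_z" (384x512 float32, m along the optical axis (not along the pixel's ray), 0 where there is no reading), "camera_matrix" (3x3 intrinsics, pixels), "position" and "attitude" of the camera in the world; the wrist camera has in their place "T_tool_cam" (4x4, takes a point from camera to tool coordinates, whose origin is the TCP and whose axes are the flange's). Camera axes: x right, y down, z forward; pixel columns grow to the right and rows downward; lengths in m; the calibration is good to about 2 mm. A picture is of the moment at which its call begins: read the wrist's pose just before it.
- r.close_job(): hands the job in; it is judged then, once.
The state is a dict: "clock": time; "joint_positions": joint angles; "joint_velocities": joint speeds; "joint_torque": joint torques, N m; "ee_pos": TCP position; "orientation": TCP orientation; "force": force on the tool from outside, world axes, zero at the start; "ft_torque": the same for the moment, N m; "grip_width": opening from 0.0 (shut) to 1.0 (fully open); "finger_force": force on a finger pad.
Only numpy, scipy, OpenCV 4.12 (cv2) and the standard library are available. Lean on these libraries where they do the work, as an engineer would, in place of code of your own. Each camera call takes 0.05 s, during which the arm holds its last target. There are 200 camera calls.

TASK

The three stoppered flasks are standing in each other's dishes: move them round so that each stands flat in the dish of its stopper's colour, using the free black dish on the way and leaving it empty at the end. Set the flasks down gently, upright, never dropped and never on the bare bench, and leave the beaker, the jar and the timer where they are.

Things in the scene. Friction and masses are not known exactly. Their poses are not given: they have to be found in the camera images.
- flask_red: Amber glass flask, flat-bottomed and round-bellied, closed with a red stopper that stays in; one loose rigid piece of about 0.11 kg, 116 mm tall. Origin: centre of its underside, z up along the neck. Foot 40 mm across, belly 64 mm across at 25 mm up, neck 22 mm across from 57 to 86 mm (glass lip 25 mm across from 86 to 90 mm), stopper an upright cylinder 26 mm across from 90 to 116 mm: the place to grip. It starts standing in a dish of another colour.
- flask_blue: Amber glass flask, flat-bottomed and round-bellied, closed with a blue stopper that stays in; one loose rigid piece of about 0.11 kg, 116 mm tall. Origin: centre of its underside, z up along the neck. Foot 40 mm across, belly 64 mm across at 25 mm up, neck 22 mm across from 57 to 86 mm (glass lip 25 mm across from 86 to 90 mm), stopper an upright cylinder 26 mm across from 90 to 116 mm: the place to grip. It starts standing in a dish of another colour.
- flask_green: Amber glass flask, flat-bottomed and round-bellied, closed with a green stopper that stays in; one loose rigid piece of about 0.11 kg, 116 mm tall. Origin: centre of its underside, z up along the neck. Foot 40 mm across, belly 64 mm across at 25 mm up, neck 22 mm across from 57 to 86 mm (glass lip 25 mm across from 86 to 90 mm), stopper an upright cylinder 26 mm across from 90 to 116 mm: the place to grip. It starts standing in a dish of another colour.
- dish_red: Round red plastic dish fixed on the bench, 92 mm across outside, 80 mm inside, 12 mm high to the top of the rim; its flat inner floor is 6 mm above the bench. Origin: centre of its underside, on the bench (z = 0). It is the own place of the flask with the red stopper; another flask stands in it at the start.
- dish_blue: Round blue plastic dish fixed on the bench, 92 mm across outside, 80 mm inside, 12 mm high to the top of the rim; its flat inner floor is 6 mm above the bench. Origin: centre of its underside, on the bench (z = 0). It is the own place of the flask with the blue stopper; another flask stands in it at the start.
- dish_green: Round green plastic dish fixed on the bench, 92 mm across outside, 80 mm inside, 12 mm high to the top of the rim; its flat inner floor is 6 mm above the bench. Origin: centre of its underside, on the bench (z = 0). It is the own place of the flask with the green stopper; another flask stands in it at the start.
- dish_black: Round black plastic dish fixed on the bench, 92 mm across outside, 80 mm inside, 12 mm high to the top of the rim; its flat inner floor is 6 mm above the bench. Origin: centre of its underside, on the bench (z = 0). It is the free dish, empty at the start; belongs to no flask.
- beaker: Bystander: loose empty clear glass beaker, 60 mm across, 80 mm tall, upright among the dishes. Origin: centre of its underside.
- jar: Bystander: loose white plastic jar with black cap, 52 mm across, 85 mm tall, upright. Origin: centre of its underside.
- timer: Bystander: loose flat grey bench timer, 65 x 65 x 24 mm, lying near the front of the bench. Origin: centre of its underside.

How it is judged (in metres and radians):
On the way:
1. one of the flasks is parked, released, in the black dish (((horizontal distance between flask_red and dish_black below 0.016 m and z of flask_red in the frame of dish_black below 0.009 m and contact force between flask_red and the fingers below 0.05 N) or (horizontal distance between flask_blue and dish_black below 0.016 m and z of flask_blue in the frame of dish_black below 0.009 m and contact force between flask_blue and the fingers below 0.05 N) or (horizontal distance between flask_green and dish_black below 0.016 m and z of flask_green in the frame of dish_black below 0.009 m and contact force between flask_green and the fingers below 0.05 N))), for 0.2 s.
At the end, for the whole second after the job is handed in: Each flask stands upright (within 0.08 rad), at rest and released, flat on the floor of the dish of its stopper's colour: its centre within 16 mm of the dish's centre, its underside 3 to 9 mm above the dish's underside. The black dish is thus empty (horizontal distance between flask_red and dish_red below 0.016 m and z of flask_red in the frame of dish_red between 0.003 and 0.009 m and angle between each of flask_red, flask_blue, flask_green's own z axis and vertical below 0.08 rad and linear speed of each of flask_red, flask_blue, flask_green below 0.02 m/s and angular speed of each of flask_red, flask_blue, flask_green below 0.2 rad/s and contact force between each of flask_red, flask_blue, flask_green and the fingers below 0.05 N and horizontal distance between flask_blue and dish_blue below 0.016 m and z of flask_blue in the frame of dish_blue between 0.003 and 0.009 m and horizontal distance between flask_green and dish_green below 0.016 m and z of flask_green in the frame of dish_green between 0.003 and 0.009 m); the robot touches nothing.
It fails at once if a flask is put on the bare bench (height (world z) of any of flask_red, flask_blue, flask_green below 0.003 m).
It fails at once if a flask is tipped over (more than 0.7 rad) (angle between any of flask_red, flask_blue, flask_green's own z axis and vertical above 0.7 rad).
It fails at once if a flask is dropped or knocked (moves faster than 0.6 m/s with no finger on it) ((linear speed of flask_red above 0.6 m/s and contact force between flask_red and the fingers below 0.01 N) or (linear speed of flask_blue above 0.6 m/s and contact force between flask_blue and the fingers below 0.01 N) or (linear speed of flask_green above 0.6 m/s and contact force between flask_green and the fingers below 0.01 N)).
It fails at once if the beaker, jar or timer is shifted by more than 30 mm (distance of any of beaker, jar, timer from where it was at the start of the episode above 0.03 m).
It also fails if it takes over 120 s, if anything falls off the work surface, if the arm or the gripper's body presses on something with over 40 N, if the wrist force passes 120 N, or if a joint passes its speed limit or range.

## Working session

There is one attempt and no reset: what is moved stays moved. The work goes in short steps, Python scripts to look and compute and a shell command to move; the robot and the scene stay as the last step left them, time stands still between calls to the robot, and variables do not carry over. Pictures are saved under pics/ and viewed, at most 14 in all, crops included, and the job is handed in when it is done.

```bash
ls; mkdir -p pics; python3 - <<'E'
from rig import r, eyes
import cv2, numpy as np
s=r.get_state(); print({k:np.round(v,3).tolist() for k,v in s.items()})
for n in("top","side"):
    c=eyes.read_camera(n); cv2.imwrite(f"pics/{n}0.png",c["color"][:,:,::-1]); np.savez(f"{n}0.npz",**c)
    print(n,np.round(c["camera_matrix"],1).tolist(),np.round(c["position"],3),np.round(c["attitude"],3).tolist())
E
```

```text
pics
{'clock': 0.0, 'joint_positions': [-72.13, 18.439, -4.017, 83.175, 1.295, 78.541, -3.259], 'joint_velocities': [-0.019, -0.078, -0.044, -0.106, -0.117, -0.052, -0.039], 'joint_torque': [-0.0, -49.128, -0.404, -31.253, -0.064, 0.044, 0.0], 'ee_pos': [0.191, 0.621, 0.221], 'orientation': [[-0.956, 0.293, -0.0], [0.293, 0.956, -0.002], [-0.0, -0.002, -1.0]], 'force': [0.04, 0.336, -0.03], 'ft_torque': [-0.052, 0.056, 0.0], 'finger_force': 0.0, 'grip_width': 1.003}
top [[466.6, 0.0, 249.8], [0.0, 466.6, 193.8], [0.0, 0.0, 1.0]] [4.290e-01 1.000e-03 1.002e+00] [[0.01, -0.991, 0.131], [-0.999, -0.005, 0.035], [-0.034, -0.132, -0.991]]
side [[431.9, 0.0, 254.5], [0.0, 431.9, 192.6], [0.0, 0.0, 1.0]] [ 0.486 -0.769  0.711] [[0.996, -0.069, 0.058], [-0.089, -0.634, 0.768], [-0.017, -0.77, -0.637]]
```

View pics/top0.png

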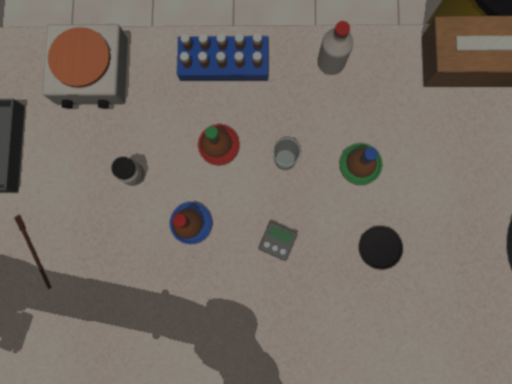

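View pics/side0.png

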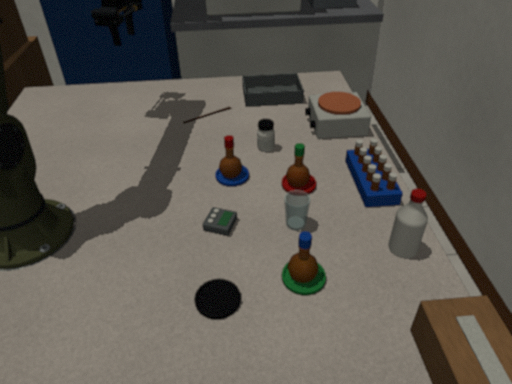

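The top view shows the green-stoppered flask in the red dish (218,144), red in the blue dish (190,222) and blue in the green dish (361,164). The black dish (381,247) is empty, the beaker is at (286,153), the jar at (127,168) and the timer at (278,240). The side view agrees. Next I measure.

```bash
cat > h.py <<'E'
import numpy as np, cv2
def cast(c,uv,z,R=None,p=None):
    R=np.array(c["attitude"]) if R is None else R; p=np.array(c["position"]) if p is None else p
    d=R@np.linalg.inv(c["camera_matrix"])@np.array([*uv,1.0]); return p+d*(z-p[2])/d[2]
def mask(c,col):
    h=cv2.cvtColor(c["color"],cv2.COLOR_RGB2HSV).astype(int); H,S,V=h[...,0],h[...,1],h[...,2]
    if col=="black": return V<40
    ok=(S>140)&(V>50)
    return ok&{"red":(H<5)|(H>172),"green":(H>45)&(H<85),"blue":(H>100)&(H<130)}[col]
def blobs(c,col,roi,amin=12):
    m=np.zeros(c["color"].shape[:2],np.uint8); x0,y0,x1,y1=roi
    m[y0:y1,x0:x1]=mask(c,col)[y0:y1,x0:x1]
    n,l,st,ce=cv2.connectedComponentsWithStats(m)
    return [(st[i,4],ce[i],(l==i).astype(np.uint8),st[i,:4]) for i in range(1,n) if st[i,4]>=amin]
def hull(ms):
    p=np.vstack([np.argwhere(m)[:,::-1] for m in ms]).astype(np.int32); return cv2.convexHull(p)
E
python3 - <<'E'
from h import *
for n in("top","side"):
    c=dict(np.load(n+"0.npz"))
    rois={"top":{"A":(185,110,250,175),"B":(155,190,225,255),"C":(325,130,395,195),"D":(345,215,415,280)},
    "side":{"A":(272,135,325,200),"B":(205,128,258,192),"C":(270,225,335,300),"D":(185,270,250,325)}}[n]
    dc=dict(A="red",B="blue",C="green",D="black"); sc=dict(A="green",B="red",C="blue")
    for k,roi in rois.items():
        bl=blobs(c,dc[k],roi,15); h=hull([b[2] for b in bl])
        e=cv2.fitEllipse(h); pts=np.array([cast(c,q[0],.012)[:2] for q in h]); (x,y),rad=cv2.minEnclosingCircle(pts.astype(np.float32))
        print(n,k,"dish",np.round(e[0],1),np.round(cast(c,e[0],.012),4),"circ",round(x,4),round(y,4),round(rad,4))
        if k in sc:
            for a,ce,m,bb in blobs(c,sc[k],roi): 
                print("  stopper",a,ce.round(1),bb,cast(c,ce,.122).round(4),cast(c,ce,.109).round(4))
                if n=="top":
                    d=c["range_z"][m>0]; print("   depth",d.min(),np.median(d), "z@min",[(c["position"]+c["attitude"]@np.linalg.inv(c["camera_matrix"])@np.array([*ce,1])*np.median(d)).round(4)])
E
```

```text
top A dish [218.4 144.2] [0.6685 0.1052 0.012 ] circ 0.6686 0.1055 0.0441
top B dish [190.7 222.6] [0.4973 0.1614 0.012 ] circ 0.4979 0.1613 0.0432
  stopper 151 [179.6 220.1] [173 213  14  14] [0.4942 0.1648 0.122 ] [0.4952 0.1672 0.109 ]
   depth 0.881855 0.88690996 z@min [array([0.4943, 0.1649, 0.1214])]Traceback (most recent call last):
  File "<stdin>", line 8, in <module>
  File "h.py", line 16, in hull
    p=np.vstack([np.argwhere(m)[:,::-1] for m in ms]).astype(np.int32); return cv2.convexHull(p)
      ~~~~~~~~~^^^^^^^^^^^^^^^^^^^^^^^^^^^^^^^^^^^^^^
    return _nx.concatenate(arrs, 0, dtype=dtype, casting=casting)
           ~~~~~~~~~~~~~~~^^^^^^^^^^^^^^^^^^^^^^^^^^^^^^^^^^^^^^^
ValueError: need at least one array to concatenate
```

```bash
sed -i 's/>45)&(H<85)/>48)\&(H<90)/; s/ok=(S>140)&(V>50)/ok=(S>110)\&(V>35)/' h.py
cat > m.py <<'E'
from h import *
for n in("top","side"):
    c=dict(np.load(n+"0.npz"))
    if n=="top":
        for u,v in((210,132),(371,154),(343,165),(376,178)): print(cv2.cvtColor(c["color"][v:v+1,u:u+1],cv2.COLOR_RGB2HSV)[0,0])
    rois={"top":{"A":(185,110,250,175),"B":(155,190,225,255),"C":(325,130,395,195),"D":(345,215,415,280)},
    "side":{"A":(272,135,325,200),"B":(205,128,258,192),"C":(270,225,335,300),"D":(185,270,250,325)}}[n]
    dc=dict(A="red",B="blue",C="green",D="black"); sc=dict(A="green",B="red",C="blue")
    for k,roi in rois.items():
        bl=[b for b in blobs(c,dc[k],roi,15)]
        if bl:
            h=hull([b[2] for b in bl]); e=cv2.fitEllipse(h); pts=np.array([cast(c,q[0],.012)[:2] for q in h]); (x,y),rad=cv2.minEnclosingCircle(pts.astype(np.float32))
            print(n,k,"dish",np.round(e[0],1),np.round(cast(c,e[0],.012),4),"circ",round(x,4),round(y,4),round(rad,4))
        if k in sc:
            for a,ce,m,bb in blobs(c,sc[k],roi): 
                d=np.median(c["range_z"][m>0]); print("  stopper",a,ce.round(1),bb,cast(c,ce,.122).round(4),cast(c,ce,.109).round(4),"depth pt",(c["position"]+c["attitude"]@np.linalg.inv(c["camera_matrix"])@np.array([*ce,1])*d).round(4))
E
python3 m.py
```

```text
[ 65 129  97]
[110 156 111]
[ 64 129  95]
[ 50  58 105]
top A dish [218.3 144.2] [0.6686 0.1054 0.012 ] circ 0.6692 0.1052 0.045
  stopper 98 [211.1 132.6] [206 127  11  12] [0.6651 0.1083 0.122 ] [0.6686 0.1099 0.109 ] depth pt [0.6651 0.1083 0.122 ]
top B dish [190.6 222.6] [0.4973 0.1616 0.012 ] circ 0.4972 0.1617 0.0443
  stopper 160 [179.9 220.2] [173 213  15  14] [0.4941 0.1643 0.122 ] [0.4951 0.1667 0.109 ] depth pt [0.4942 0.1645 0.1213]
top C dish [360.4 163.6] [ 0.6267 -0.2009  0.012 ] circ 0.6265 -0.201 0.0433
  stopper 131 [370.3 153.7] [364 148  13  13] [ 0.6239 -0.1974  0.122 ] [ 0.6268 -0.2004  0.109 ] depth pt [ 0.624  -0.1975  0.1219]
top D dish [380.4 247.3] [ 0.4488 -0.2386  0.012 ] circ 0.4494 -0.2386 0.0435
side A dish [298.5 182.8] [0.667  0.1016 0.012 ] circ 0.6668 0.1021 0.0473
  stopper 86 [299.2 149.4] [295 144   9  12] [0.662  0.0936 0.122 ] [0.6659 0.1126 0.109 ] depth pt [0.6639 0.1032 0.1154]
side B dish [231.9 174.7] [0.496  0.1558 0.012 ] circ 0.4968 0.156 0.0461
  stopper 93 [228.4 141.1] [224 136   9  12] [0.4925 0.1501 0.122 ] [0.4926 0.1704 0.109 ] depth pt [0.4925 0.1603 0.1155]
side C dish [303.5 276.3] [ 0.6255 -0.2055  0.012 ] circ 0.6255 -0.2046 0.0457
  stopper 176 [304.7 239.7] [299 231  12  18] [ 0.6213 -0.2078  0.122 ] [ 0.6243 -0.1954  0.109 ] depth pt [ 0.6226 -0.2024  0.1163]
side D dish [217.5 298.9] [ 0.4483 -0.2438  0.012 ] circ 0.4479 -0.242 0.0467
```

```bash
python3 -m jog '[{"twist":[0,0,7],"xyz":[0,0,0],"fingers":1},{"twist":[0,0,14],"xyz":[0,0,0],"fingers":1},{"twist":[0,0,21],"xyz":[0,0,0],"fingers":1},{"twist":[0,0,28],"xyz":[0,0,0],"fingers":1},{"twist":[0,0,35],"xyz":[0,0,0],"fingers":1}]' 15
python3 -m jog '[{"twist":[0,0,7],"xyz":[0,0,0],"fingers":1},{"twist":[0,0,14],"xyz":[0,0,0],"fingers":1},{"twist":[0,0,21],"xyz":[0,0,0],"fingers":1},{"twist":[0,0,28],"xyz":[0,0,0],"fingers":1},{"twist":[0,0,35],"xyz":[0,0,0],"fingers":1}]' 15
python3 -m jog '[{"twist":[0,0,3],"xyz":[0,0,0],"fingers":1},{"twist":[0,0,3],"xyz":[0,0,0],"fingers":1},{"twist":[0,0,3],"xyz":[0,0,0],"fingers":1},{"twist":[0,0,3],"xyz":[0,0,0],"fingers":1},{"twist":[0,0,3],"xyz":[0,0,0],"fingers":1}]' 15
python3 -c "
from rig import r;import numpy as np
s=r.get_state();print(np.round(s['orientation'],4),s['joint_positions'],s['force'])"
```

```text
clock: 0.52
ee_pos: [0.1907, 0.6211, 0.2219]
orientation: [[-0.61, 0.792, -0.0], [0.792, 0.61, -0.001], [-0.001, -0.001, -1.0]]
force: [0.9, -0.9, -0.2]
grip_width: 1.004
finger_force: 0.0
clock: 0.93
ee_pos: [0.1906, 0.6211, 0.2219]
orientation: [[-0.045, 0.999, -0.0], [0.999, 0.045, -0.001], [-0.001, -0.0, -1.0]]
force: [-0.6, 0.1, -0.0]
grip_width: 0.999
finger_force: 0.0
clock: 1.35
ee_pos: [0.1907, 0.6213, 0.2224]
orientation: [[-0.0, 1.0, -0.0], [1.0, 0.0, -0.0], [-0.0, -0.0, -1.0]]
force: [0.9, 0.7, 0.2]
grip_width: 1.003
finger_force: 0.0
[[-0.e+00  1.e+00 -1.e-04]
 [ 1.e+00  0.e+00 -3.e-04]
 [-3.e-04 -1.e-04 -1.e+00]] [-79.51992549  18.23556671   5.40534552  83.42990376  -1.72392521
  78.43111852 -74.03643948] [0.86245226 0.70636759 0.19954803]
```

```bash

python3 -m jog '[{"twist":[0,0,0],"xyz":[-3,1.6,0],"fingers":1},{"twist":[0,0,0],"xyz":[-6.4,3.4,0],"fingers":1},{"twist":[0,0,0],"xyz":[-9.8,5.2,0],"fingers":1},{"twist":[0,0,0],"xyz":[-13.2,7,0],"fingers":1},{"twist":[0,0,0],"xyz":[-16.5,8.7,0],"fingers":1}]' | sed -n 2p
python3 -m jog '[{"twist":[0,0,0],"xyz":[-3.3,1.8,0],"fingers":1},{"twist":[0,0,0],"xyz":[-6.6,3.5,0],"fingers":1},{"twist":[0,0,0],"xyz":[-9.9,5.2,0],"fingers":1},{"twist":[0,0,0],"xyz":[-13.2,7,0],"fingers":1},{"twist":[0,0,0],"xyz":[-16.5,8.7,0],"fingers":1}]' | sed -n 2p
python3 -m jog '[{"twist":[0,0,0],"xyz":[-3.3,1.8,0],"fingers":1},{"twist":[0,0,0],"xyz":[-6.6,3.5,0],"fingers":1},{"twist":[0,0,0],"xyz":[-9.9,5.2,0],"fingers":1},{"twist":[0,0,0],"xyz":[-13.2,7,0],"fingers":1},{"twist":[0,0,0],"xyz":[-16.5,8.7,0],"fingers":1}]' | sed -n 2p
python3 -m jog '[{"twist":[0,0,0],"xyz":[-3.3,1.8,0],"fingers":1},{"twist":[0,0,0],"xyz":[-6.6,3.5,0],"fingers":1},{"twist":[0,0,0],"xyz":[-9.9,5.2,0],"fingers":1},{"twist":[0,0,0],"xyz":[-13.2,7,0],"fingers":1},{"twist":[0,0,0],"xyz":[-16.5,8.7,0],"fingers":1}]' | sed -n 2p
python3 -m jog '[{"twist":[0,0,0],"xyz":[-4,2,0],"fingers":1},{"twist":[0,0,0],"xyz":[-8,4.2,0],"fingers":1},{"twist":[0,0,0],"xyz":[-11.5,6.2,0],"fingers":1},{"twist":[0,0,0],"xyz":[-14,7.6,0],"fingers":1},{"twist":[0,0,0],"xyz":[-16,8.5,0],"fingers":1}]'
cat > w.py <<'E'
import sys; from rig import r,eyes; from h import *
s=r.get_state(); c=eyes.read_camera("wrist"); cv2.imwrite(f"pics/{sys.argv[1]}.png",c["color"][:,:,::-1])
Rt=np.array(s["orientation"]); T=np.array(c["T_tool_cam"]); R=Rt@T[:3,:3]; p=np.array(s["ee_pos"])+Rt@T[:3,3]
print("tcp",np.round(s["ee_pos"],4),"grip",s["grip_width"],"cam",p.round(3),"axis",R[:,2].round(2)); K=np.linalg.inv(c["camera_matrix"])
for col in("red","green","blue","black"):
    for a,ce,m,bb in blobs(c,col,(0,0,512,384),150):
        d=np.median(c["range_z"][m>0]); print(col,a,ce.round(0),bb,"z122",cast(c,ce,.122,R,p).round(4),"z012",cast(c,ce,.012,R,p).round(4),"depth",(p+R@K@np.array([*ce,1])*d).round(4))
E
python3 w.py w1
```

```text
ee_pos: [0.2785, 0.4544, 0.2226]
ee_pos: [0.3651, 0.2894, 0.2228]
ee_pos: [0.4519, 0.1243, 0.2229]
ee_pos: [0.5388, -0.0406, 0.2231]
clock: 3.43
ee_pos: [0.6237, -0.203, 0.222]
orientation: [[0.003, 1.0, -0.0], [1.0, -0.003, -0.003], [-0.003, -0.0, -1.0]]
force: [-0.4, 0.3, -0.1]
grip_width: 1.002
finger_force: 0.0
tcp [ 0.6237 -0.203   0.222 ] grip 1.0023958048912143 cam [ 0.623 -0.134  0.383] axis [-0.   -0.25 -0.97]
blue 405 [252. 182.] [238 171  26  25] z122 [ 0.6272 -0.1943  0.122 ] z012 [ 0.6288 -0.2197  0.012 ] depth [ 0.6272 -0.1944  0.1213]
black 7112 [457. 269.] [361 220 151  85] z122 [ 0.81   -0.2735  0.122 ] z012 [ 0.8886 -0.3322  0.012 ] depth [ 0.6737 -0.1714  0.313 ]
black 37538 [222. 342.] [  0 238 512 146] z122 [ 0.5994 -0.3498  0.122 ] z012 [ 0.5893 -0.4407  0.012 ] depth [ 0.6187 -0.1763  0.332 ]
```

View pics/w1.png

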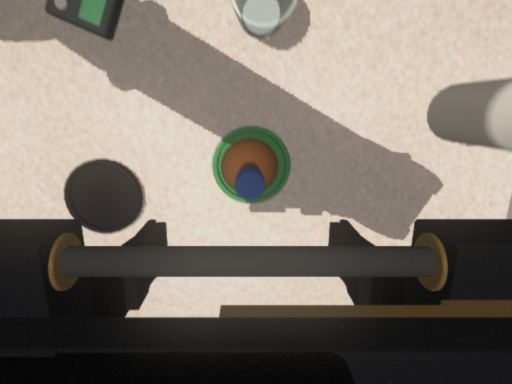

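The wrist view shows the blue stopper at (252,182) inside the green dish (251,165), with the black dish at (104,195). All cameras agree to a few mm, and the flasks stand centred in their dishes. I'll descend on the blue flask.

```bash

python3 -m jog '[{"twist":[0,0,0],"xyz":[0.3,0.2,1],"fingers":1},{"twist":[0,0,0],"xyz":[0.3,0.2,3],"fingers":1},{"twist":[0,0,0],"xyz":[0.3,0.2,5],"fingers":1},{"twist":[0,0,0],"xyz":[0.3,0.2,6.5],"fingers":1},{"twist":[0,0,0],"xyz":[0.3,0.2,8],"fingers":1}]' | sed -n 2,4p
python3 -m jog '[{"twist":[0,0,0],"xyz":[0,0,1.5],"fingers":1},{"twist":[0,0,0],"xyz":[0,0,3],"fingers":1},{"twist":[0,0,0],"xyz":[0,0,4.2],"fingers":1},{"twist":[0,0,0],"xyz":[0,0,5.2],"fingers":1},{"twist":[0,0,0],"xyz":[0,0,5.2],"fingers":1}]'
python3 -m jog '[{"twist":[0,0,0],"xyz":[0,0,0],"fingers":0.2},{"twist":[0,0,0],"xyz":[0,0,0],"fingers":0},{"twist":[0,0,0],"xyz":[0,0,0],"fingers":-0.1},{"twist":[0,0,0],"xyz":[0,0,0],"fingers":-0.2},{"twist":[0,0,0],"xyz":[0,0,0],"fingers":-0.3}]' 15 | sed -n 5,6p
python3 -m jog '[{"twist":[0,0,0],"xyz":[0,0,0],"fingers":-0.4},{"twist":[0,0,0],"xyz":[0,0,0],"fingers":-0.5},{"twist":[0,0,0],"xyz":[0,0,0],"fingers":-0.7},{"twist":[0,0,0],"xyz":[0,0,0],"fingers":-1},{"twist":[0,0,0],"xyz":[0,0,0],"fingers":-1}]' 15
python3 -m jog '[{"twist":[0,0,0],"xyz":[0,0,0],"fingers":-1},{"twist":[0,0,0],"xyz":[0,0,0],"fingers":-1},{"twist":[0,0,0],"xyz":[0,0,0],"fingers":-1},{"twist":[0,0,0],"xyz":[0,0,0],"fingers":-1},{"twist":[0,0,0],"xyz":[0,0,0],"fingers":-1}]' 15
```

```text
ee_pos: [0.6245, -0.1932, 0.1407]
orientation: [[-0.002, 1.0, -0.001], [1.0, 0.002, 0.002], [0.002, -0.001, -1.0]]
force: [-0.2, -0.9, 0.9]
clock: 4.32
ee_pos: [0.6236, -0.1941, 0.088]
orientation: [[-0.0, 1.0, -0.004], [1.0, 0.0, 0.002], [0.002, -0.004, -1.0]]
force: [-0.3, 1.4, -0.7]
grip_width: 1.001
finger_force: 0.0
grip_width: 0.702
finger_force: 0.0
clock: 5.15
ee_pos: [0.6249, -0.1961, 0.0905]
orientation: [[0.001, 1.0, -0.0], [1.0, -0.001, 0.0], [0.0, -0.0, -1.0]]
force: [0.3, -0.6, -0.9]
grip_width: 0.322
finger_force: 0.0
clock: 5.57
ee_pos: [0.6249, -0.1961, 0.0906]
orientation: [[0.001, 1.0, 0.0], [1.0, -0.001, 0.0], [0.0, 0.0, -1.0]]
force: [-1.2, -0.2, 0.4]
grip_width: 0.296
finger_force: 15.0
```

```bash

python3 -m jog '[{"twist":[0,0,0],"xyz":[0,0,-0.5],"fingers":-1},{"twist":[0,0,0],"xyz":[0,0,-1.5],"fingers":-1},{"twist":[0,0,0],"xyz":[0,0,-3],"fingers":-1},{"twist":[0,0,0],"xyz":[0,0,-5],"fingers":-1},{"twist":[0,0,0],"xyz":[0,0,-7],"fingers":-1}]' 15 | sed -n 2,6p
python3 -m jog '[{"twist":[0,0,0],"xyz":[0,0,-2],"fingers":-1},{"twist":[0,0,0],"xyz":[0,0,-4],"fingers":-1},{"twist":[0,0,0],"xyz":[0,0,-5.5],"fingers":-1},{"twist":[0,0,0],"xyz":[0,0,-6.5],"fingers":-1},{"twist":[0,0,0],"xyz":[0,0,-7],"fingers":-1}]' | sed -n 2,6p
python3 -m jog '[{"twist":[0,0,0],"xyz":[-0.2,-1,0],"fingers":-1},{"twist":[0,0,0],"xyz":[-0.6,-3,0],"fingers":-1},{"twist":[0,0,0],"xyz":[-1.1,-5,0],"fingers":-1},{"twist":[0,0,0],"xyz":[-1.5,-7,0],"fingers":-1},{"twist":[0,0,0],"xyz":[-1.9,-9,0],"fingers":-1}]' | sed -n 2p
python3 -m jog '[{"twist":[0,0,0],"xyz":[-0.4,-2,0],"fingers":-1},{"twist":[0,0,0],"xyz":[-0.9,-4,0],"fingers":-1},{"twist":[0,0,0],"xyz":[-1.4,-6.5,0],"fingers":-1},{"twist":[0,0,0],"xyz":[-1.8,-8,0],"fingers":-1},{"twist":[0,0,0],"xyz":[-1.9,-8.8,0],"fingers":-1}]' | sed -n 2p
python3 -m jog '[{"twist":[0,0,0],"xyz":[0,0,0],"fingers":-1},{"twist":[0,0,0],"xyz":[0,0,0],"fingers":-1},{"twist":[0,0,0],"xyz":[0,0,0],"fingers":-1},{"twist":[0,0,0],"xyz":[0,0,0],"fingers":-1},{"twist":[0,0,0],"xyz":[0,0,0],"fingers":-1}]'
python3 - <<'E'
from rig import eyes; import cv2
for n in("top","side"):
    c=eyes.read_camera(n); cv2.imwrite(f"pics/{n}1.png",c["color"][:,:,::-1])
E
```

```text
ee_pos: [0.6249, -0.1962, 0.1625]
orientation: [[0.001, 1.0, 0.0], [1.0, -0.001, -0.0], [-0.0, 0.0, -1.0]]
force: [0.9, 0.9, -1.4]
grip_width: 0.293
finger_force: 15.0
ee_pos: [0.6256, -0.1967, 0.2335]
orientation: [[0.001, 1.0, 0.004], [1.0, -0.001, -0.001], [-0.001, 0.004, -1.0]]
force: [0.3, 0.3, -1.5]
grip_width: 0.294
finger_force: 15.0
ee_pos: [0.5324, -0.2152, 0.2291]
ee_pos: [0.4431, -0.2349, 0.2292]
clock: 7.65
ee_pos: [0.4472, -0.2336, 0.2303]
orientation: [[0.0, 1.0, -0.001], [1.0, -0.0, -0.001], [-0.001, -0.001, -1.0]]
force: [0.1, 0.8, -1.7]
grip_width: 0.294
finger_force: 15.0
```

View pics/side1.png

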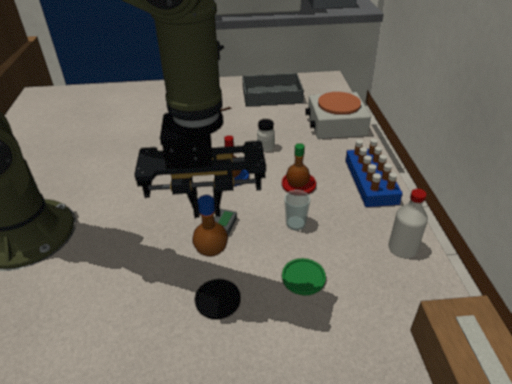

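The side view shows the blue flask held upright at (209,235) over the black dish (218,299), with the green dish (304,277) now empty. I'll set it down gently.

```bash

python3 -m jog '[{"twist":[0,0,0],"xyz":[0,0,1],"fingers":-1},{"twist":[0,0,0],"xyz":[0,0,3],"fingers":-1},{"twist":[0,0,0],"xyz":[0,0,5],"fingers":-1},{"twist":[0,0,0],"xyz":[0,0,7],"fingers":-1},{"twist":[0,0,0],"xyz":[0,0,9],"fingers":-1}]' | sed -n 2,4p
python3 -m jog '[{"twist":[0,0,0],"xyz":[0,0,1.5],"fingers":-1},{"twist":[0,0,0],"xyz":[0,0,2.7],"fingers":-1},{"twist":[0,0,0],"xyz":[0,0,3.6],"fingers":-1},{"twist":[0,0,0],"xyz":[0,0,4.2],"fingers":-1},{"twist":[0,0,0],"xyz":[0,0,4.5],"fingers":-1}]' | sed -n 2,4p
python3 -m jog '[{"twist":[0,0,0],"xyz":[0,0,0.1],"fingers":-1},{"twist":[0,0,0],"xyz":[0,0,0.2],"fingers":-1},{"twist":[0,0,0],"xyz":[0,0,0.3],"fingers":-1},{"twist":[0,0,0],"xyz":[0,0,0.4],"fingers":-1},{"twist":[0,0,0],"xyz":[0,0,0.45],"fingers":-1}]' | sed -n 2,6p
python3 -m jog '[{"twist":[0,0,0],"xyz":[0,0,0],"fingers":-1},{"twist":[0,0,0],"xyz":[0,0,0],"fingers":-1},{"twist":[0,0,0],"xyz":[0,0,0.02],"fingers":-1},{"twist":[0,0,0],"xyz":[0,0,0.04],"fingers":-1},{"twist":[0,0,0],"xyz":[0,0,0.04],"fingers":-1}]' | sed -n 2,6p
```

```text
ee_pos: [0.4466, -0.2338, 0.139]
orientation: [[0.001, 1.0, -0.0], [1.0, -0.001, -0.0], [-0.0, -0.0, -1.0]]
force: [0.3, 0.8, -1.0]
ee_pos: [0.4466, -0.2339, 0.0948]
orientation: [[0.001, 1.0, -0.001], [1.0, -0.001, -0.0], [-0.0, -0.001, -1.0]]
force: [1.2, -0.4, -0.8]
ee_pos: [0.4471, -0.2339, 0.0913]
orientation: [[0.001, 1.0, 0.001], [1.0, -0.001, 0.0], [0.0, 0.001, -1.0]]
force: [-0.2, -0.8, -2.2]
grip_width: 0.292
finger_force: 15.0
ee_pos: [0.4468, -0.2339, 0.0907]
orientation: [[0.001, 1.0, 0.0], [1.0, -0.001, 0.0], [0.0, 0.0, -1.0]]
force: [-0.2, -1.1, -0.9]
grip_width: 0.292
finger_force: 15.0
```

```bash

python3 -m jog '[{"twist":[0,0,0],"xyz":[0,0,0.03],"fingers":-1},{"twist":[0,0,0],"xyz":[0,0,0.06],"fingers":-1},{"twist":[0,0,0],"xyz":[0,0,0.1],"fingers":-1},{"twist":[0,0,0],"xyz":[0,0,0.1],"fingers":-1},{"twist":[0,0,0],"xyz":[0,0,0.1],"fingers":-1}]' | sed -n 2,6p
python3 -c "
from rig import r,eyes
import numpy as np
print(np.round(r.get_state()['force'],2),np.round(r.get_state()['joint_torque'],2)); eyes.read_camera('top'); print(np.round(r.get_state()['force'],2))"
```

```text
ee_pos: [0.4472, -0.2341, 0.0905]
orientation: [[0.001, 1.0, 0.001], [1.0, -0.001, 0.0], [0.0, 0.001, -1.0]]
force: [-1.5, 0.5, 5.5]
grip_width: 0.292
finger_force: 15.0
[-1.51  0.51  5.55] [ -0.04 -21.84   3.73 -26.01  -0.15  -0.65   0.  ]
[-1.45  0.9   5.42]
```

The 5.5 N reading means it's seated on the floor. Next: release, rise, and go over the green flask.

```bash

python3 -m jog '[{"twist":[0,0,0],"xyz":[0,0,-0.05],"fingers":-0.3},{"twist":[0,0,0],"xyz":[0,0,-0.05],"fingers":-0.2},{"twist":[0,0,0],"xyz":[0,0,-0.05],"fingers":0},{"twist":[0,0,0],"xyz":[0,0,-0.05],"fingers":0.3},{"twist":[0,0,0],"xyz":[0,0,-0.05],"fingers":1}]' | sed -n 2,6p
python3 -m jog '[{"twist":[0,0,0],"xyz":[0,0,0],"fingers":1},{"twist":[0,0,0],"xyz":[0,0,0],"fingers":1},{"twist":[0,0,0],"xyz":[0,0,0],"fingers":1},{"twist":[0,0,0],"xyz":[0,0,0],"fingers":1},{"twist":[0,0,0],"xyz":[0,0,0],"fingers":1}]' | sed -n 2,6p
python3 -m jog '[{"twist":[0,0,0],"xyz":[0,0,-1],"fingers":1},{"twist":[0,0,0],"xyz":[0,0,-3],"fingers":1},{"twist":[0,0,0],"xyz":[0,0,-6],"fingers":1},{"twist":[0,0,0],"xyz":[0,0,-9],"fingers":1},{"twist":[0,0,0],"xyz":[0,0,-12],"fingers":1}]' | sed -n 2,6p
python3 -m jog '[{"twist":[0,0,0],"xyz":[3,2,-1],"fingers":1},{"twist":[0,0,0],"xyz":[6,4,-1],"fingers":1},{"twist":[0,0,0],"xyz":[9,6,-1],"fingers":1},{"twist":[0,0,0],"xyz":[12,8,-1],"fingers":1},{"twist":[0,0,0],"xyz":[15,10,-1],"fingers":1}]' | sed -n 2p
python3 -m jog '[{"twist":[0,0,0],"xyz":[4,2.4,0],"fingers":1},{"twist":[0,0,0],"xyz":[8,5,0],"fingers":1},{"twist":[0,0,0],"xyz":[12,7.6,0],"fingers":1},{"twist":[0,0,0],"xyz":[15,9.5,0],"fingers":1},{"twist":[0,0,0],"xyz":[17,11,0],"fingers":1}]' | sed -n 2p
python3 -m jog '[{"twist":[0,0,0],"xyz":[1.5,0.7,0],"fingers":1},{"twist":[0,0,0],"xyz":[2.1,1,0],"fingers":1},{"twist":[0,0,0],"xyz":[2.1,1,0],"fingers":1},{"twist":[0,0,0],"xyz":[2.1,1,0],"fingers":1},{"twist":[0,0,0],"xyz":[2.1,1,0],"fingers":1}]' | sed -n 2,3p
python3 w.py w2
python3 - <<'E'
from rig import eyes; from h import *
for n,rc,rd in(("top",(325,130,395,195),(345,205,425,280)),("side",(270,250,335,300),(185,215,250,325))):
    c=eyes.read_camera(n); cv2.imwrite(f"pics/{n}2.png",c["color"][:,:,::-1])
    h=hull([b[2] for b in blobs(c,"green",rc,15)]); p=cv2.fitEllipse(h)[0]; print(n,"C",cast(c,p,.012).round(4))
    for a,ce,m,bb in blobs(c,"blue",rd): print("blue",a,ce.round(1),cast(c,ce,.122).round(4),cast(c,ce,.115).round(4))
    h=hull([b[2] for b in blobs(c,"black",(rd[0],rd[1]+(55 if n=="side" else 8),rd[2],rd[3]),15)]); p=cv2.fitEllipse(h)[0]; print("D",cast(c,p,.012).round(4))
E
```

```text
ee_pos: [0.4468, -0.2338, 0.09]
orientation: [[0.001, 1.0, -0.0], [1.0, -0.001, 0.0], [0.0, -0.0, -1.0]]
force: [0.1, -0.4, -0.4]
grip_width: 0.541
finger_force: 0.0
ee_pos: [0.4468, -0.2339, 0.0901]
orientation: [[0.001, 1.0, 0.0], [1.0, -0.001, 0.0], [0.0, 0.0, -1.0]]
force: [0.3, 0.7, -0.1]
grip_width: 0.918
finger_force: 0.0
ee_pos: [0.4464, -0.2343, 0.2121]
orientation: [[0.002, 1.0, 0.0], [1.0, -0.002, -0.0], [-0.0, 0.0, -1.0]]
force: [1.6, 0.0, 0.0]
grip_width: 0.997
finger_force: 0.0
ee_pos: [0.5479, -0.0825, 0.2213]
ee_pos: [0.6581, 0.0897, 0.2207]
ee_pos: [0.6668, 0.104, 0.2209]
orientation: [[0.004, 1.0, 0.0], [1.0, -0.004, -0.001], [-0.001, 0.0, -1.0]]
tcp [0.6668 0.104  0.2209] grip 1.0013434446583036 cam [0.667 0.173 0.382] axis [ 0.   -0.25 -0.97]
red 1229 [ 35. 114.] [12 98 48 33] z122 [0.5005 0.1688 0.122 ] z012 [0.4304 0.1671 0.012 ] depth [0.4992 0.1687 0.1199]
red 2025 [253. 159.] [211 125  78  77] z122 [0.6709 0.1321 0.122 ] z012 [0.6727 0.1149 0.012 ] depth [0.6727 0.1144 0.0088]
blue 2136 [111. 117.] [66 73 71 83] z122 [0.5595 0.1658 0.122 ] z012 [0.5142 0.1629 0.012 ] depth [0.5117 0.1627 0.0058]
blue 7923 [417. 155.] [367  79 115 167] z122 [0.8041 0.1352 0.122 ] z012 [0.8622 0.1193 0.012 ] depth [0.8479 0.1233 0.039 ]
black 36093 [230. 342.] [  0 220 512 164] z122 [ 0.6492 -0.0422  0.122 ] z012 [ 0.6418 -0.133   0.012 ] depth [0.6631 0.1305 0.3311]
black 5599 [448. 266.] [366 220 146  85] z122 [0.8442 0.0363 0.122 ] z012 [ 0.9193 -0.0214  0.012 ] depth [0.7182 0.1332 0.3068]
black 166 [359. 240.] [349 230  25  16] z122 [0.7631 0.0619 0.122 ] z012 [0.8038 0.0151 0.012 ] depth [0.7166 0.1153 0.2473]
top C [ 0.6268 -0.201   0.012 ]
blue 170 [393.2 247.1] [ 0.447  -0.2355  0.122 ] [ 0.4472 -0.2374  0.115 ]
D [ 0.4361 -0.2427  0.012 ]
side C [ 0.6255 -0.2054  0.012 ]
blue 187 [212.5 261.8] [ 0.447  -0.2447  0.122 ] [ 0.4466 -0.2385  0.115 ]
D [ 0.4482 -0.2443  0.012 ]
```

View pics/top2.png

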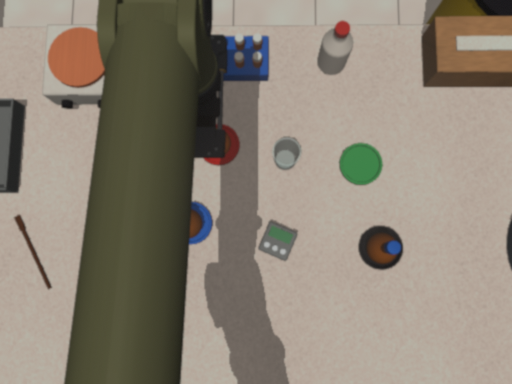

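The top view shows the blue flask standing centred in the black dish (381,247). The green dish (361,164) is empty, and the beaker and timer have not moved. Now I grasp the green flask.

```bash

python3 -m jog '[{"twist":[0,0,0],"xyz":[0.3,0,1],"fingers":1},{"twist":[0,0,0],"xyz":[0.3,0,3],"fingers":1},{"twist":[0,0,0],"xyz":[0.3,0,5],"fingers":1},{"twist":[0,0,0],"xyz":[0.3,0,6.5],"fingers":1},{"twist":[0,0,0],"xyz":[0.3,0,8],"fingers":1}]' | sed -n 2,4p
python3 -m jog '[{"twist":[0,0,0],"xyz":[0,0,1.5],"fingers":1},{"twist":[0,0,0],"xyz":[0,0,3],"fingers":1},{"twist":[0,0,0],"xyz":[0,0,4.2],"fingers":1},{"twist":[0,0,0],"xyz":[0,0,5],"fingers":1},{"twist":[0,0,0],"xyz":[0,0,5],"fingers":1}]' | sed -n 2,4p
python3 -m jog '[{"twist":[0,0,0],"xyz":[0,0,0],"fingers":0.2},{"twist":[0,0,0],"xyz":[0,0,0],"fingers":0},{"twist":[0,0,0],"xyz":[0,0,0],"fingers":-0.1},{"twist":[0,0,0],"xyz":[0,0,0],"fingers":-0.2},{"twist":[0,0,0],"xyz":[0,0,0],"fingers":-0.3}]' 15 | sed -n 2,6p
python3 -m jog '[{"twist":[0,0,0],"xyz":[0,0,0],"fingers":-0.4},{"twist":[0,0,0],"xyz":[0,0,0],"fingers":-0.5},{"twist":[0,0,0],"xyz":[0,0,0],"fingers":-0.7},{"twist":[0,0,0],"xyz":[0,0,0],"fingers":-1},{"twist":[0,0,0],"xyz":[0,0,0],"fingers":-1}]' 15 | sed -n 2,6p
python3 -m jog '[{"twist":[0,0,0],"xyz":[0,0,0],"fingers":-1},{"twist":[0,0,0],"xyz":[0,0,0],"fingers":-1},{"twist":[0,0,0],"xyz":[0,0,0],"fingers":-1},{"twist":[0,0,0],"xyz":[0,0,0],"fingers":-1},{"twist":[0,0,0],"xyz":[0,0,0],"fingers":-1}]' 15
```

```text
ee_pos: [0.6664, 0.1098, 0.1384]
orientation: [[0.001, 1.0, -0.001], [1.0, -0.001, 0.0], [0.0, -0.001, -1.0]]
force: [0.0, -1.2, -0.1]
ee_pos: [0.6657, 0.1097, 0.0878]
orientation: [[0.001, 1.0, -0.003], [1.0, -0.001, -0.001], [-0.001, -0.003, -1.0]]
force: [0.0, 0.8, -0.7]
ee_pos: [0.6676, 0.1099, 0.0909]
orientation: [[0.001, 1.0, 0.001], [1.0, -0.001, 0.0], [0.0, 0.001, -1.0]]
force: [-1.6, -0.3, 0.7]
grip_width: 0.708
finger_force: 0.0
ee_pos: [0.6672, 0.1099, 0.0902]
orientation: [[0.001, 1.0, 0.0], [1.0, -0.001, 0.0], [0.0, 0.0, -1.0]]
force: [0.0, -0.1, -0.4]
grip_width: 0.326
finger_force: 0.0
clock: 14.62
ee_pos: [0.6671, 0.1099, 0.0901]
orientation: [[0.001, 1.0, -0.0], [1.0, -0.001, 0.0], [0.0, -0.0, -1.0]]
force: [-0.4, -0.3, 0.5]
grip_width: 0.285
finger_force: 15.0
```

```bash

python3 -m jog '[{"twist":[0,0,0],"xyz":[0,0,-0.5],"fingers":-1},{"twist":[0,0,0],"xyz":[0,0,-1.5],"fingers":-1},{"twist":[0,0,0],"xyz":[0,0,-3],"fingers":-1},{"twist":[0,0,0],"xyz":[0,0,-5],"fingers":-1},{"twist":[0,0,0],"xyz":[0,0,-7],"fingers":-1}]' 15 | sed -n 2,6p
python3 -m jog '[{"twist":[0,0,0],"xyz":[0,0,-2],"fingers":-1},{"twist":[0,0,0],"xyz":[0,0,-4],"fingers":-1},{"twist":[0,0,0],"xyz":[0,0,-5.5],"fingers":-1},{"twist":[0,0,0],"xyz":[0,0,-6.5],"fingers":-1},{"twist":[0,0,0],"xyz":[0,0,-7],"fingers":-1}]' | sed -n 2,6p
python3 -m jog '[{"twist":[0,0,0],"xyz":[-1,-0.1,0],"fingers":-1},{"twist":[0,0,0],"xyz":[-3,-0.4,0],"fingers":-1},{"twist":[0,0,0],"xyz":[-5.5,-0.7,0],"fingers":-1},{"twist":[0,0,0],"xyz":[-8,-1.1,0],"fingers":-1},{"twist":[0,0,0],"xyz":[-10.6,-1.4,0],"fingers":-1}]' | sed -n 2p
python3 -m jog '[{"twist":[0,0,0],"xyz":[-2.5,-0.3,0],"fingers":-1},{"twist":[0,0,0],"xyz":[-5,-0.7,0],"fingers":-1},{"twist":[0,0,0],"xyz":[-7.5,-1,0],"fingers":-1},{"twist":[0,0,0],"xyz":[-10,-1.4,0],"fingers":-1},{"twist":[0,0,0],"xyz":[-12.5,-1.8,0],"fingers":-1}]' | sed -n 2p
python3 -m jog '[{"twist":[0,0,0],"xyz":[-2.5,-0.3,0],"fingers":-1},{"twist":[0,0,0],"xyz":[-5,-0.7,0],"fingers":-1},{"twist":[0,0,0],"xyz":[-6.5,-0.9,0],"fingers":-1},{"twist":[0,0,0],"xyz":[-7.3,-1,0],"fingers":-1},{"twist":[0,0,0],"xyz":[-7.5,-1,0],"fingers":-1}]' | sed -n 2p
python3 -m jog '[{"twist":[0,0,0],"xyz":[0,0,0],"fingers":-1},{"twist":[0,0,0],"xyz":[0,0,0],"fingers":-1},{"twist":[0,0,0],"xyz":[0,0,0],"fingers":-1},{"twist":[0,0,0],"xyz":[0,0,0],"fingers":-1},{"twist":[0,0,0],"xyz":[0,0,0],"fingers":-1}]'
```

```text
ee_pos: [0.6671, 0.1098, 0.1614]
orientation: [[0.001, 1.0, -0.0], [1.0, -0.001, -0.0], [-0.0, -0.0, -1.0]]
force: [0.2, 0.4, -1.3]
grip_width: 0.293
finger_force: 15.0
ee_pos: [0.668, 0.1098, 0.2326]
orientation: [[0.001, 1.0, 0.003], [1.0, -0.001, 0.001], [0.001, 0.003, -1.0]]
force: [-0.1, 0.2, -1.3]
grip_width: 0.292
finger_force: 15.0
ee_pos: [0.6519, 0.0023, 0.2288]
ee_pos: [0.6336, -0.123, 0.2288]
ee_pos: [0.6233, -0.1988, 0.2293]
clock: 17.12
ee_pos: [0.6253, -0.1949, 0.2301]
orientation: [[-0.001, 1.0, 0.0], [1.0, 0.001, 0.0], [0.0, 0.0, -1.0]]
force: [0.4, -0.7, -1.2]
grip_width: 0.295
finger_force: 15.0
```

```bash

python3 -m jog '[{"twist":[0,0,0],"xyz":[-0.1,0,1],"fingers":-1},{"twist":[0,0,0],"xyz":[-0.15,0,3],"fingers":-1},{"twist":[0,0,0],"xyz":[-0.15,0,5],"fingers":-1},{"twist":[0,0,0],"xyz":[-0.15,0,7],"fingers":-1},{"twist":[0,0,0],"xyz":[-0.15,0,9],"fingers":-1}]' | sed -n 2,4p
python3 -m jog '[{"twist":[0,0,0],"xyz":[0,0,1.5],"fingers":-1},{"twist":[0,0,0],"xyz":[0,0,2.7],"fingers":-1},{"twist":[0,0,0],"xyz":[0,0,3.6],"fingers":-1},{"twist":[0,0,0],"xyz":[0,0,4.2],"fingers":-1},{"twist":[0,0,0],"xyz":[0,0,4.5],"fingers":-1}]' | sed -n 2,4p
python3 -m jog '[{"twist":[0,0,0],"xyz":[0,0,0.1],"fingers":-1},{"twist":[0,0,0],"xyz":[0,0,0.2],"fingers":-1},{"twist":[0,0,0],"xyz":[0,0,0.3],"fingers":-1},{"twist":[0,0,0],"xyz":[0,0,0.4],"fingers":-1},{"twist":[0,0,0],"xyz":[0,0,0.5],"fingers":-1}]' | sed -n 2,6p
python3 -m jog '[{"twist":[0,0,0],"xyz":[0,0,0],"fingers":-1},{"twist":[0,0,0],"xyz":[0,0,0.04],"fingers":-1},{"twist":[0,0,0],"xyz":[0,0,0.08],"fingers":-1},{"twist":[0,0,0],"xyz":[0,0,0.1],"fingers":-1},{"twist":[0,0,0],"xyz":[0,0,0.1],"fingers":-1}]' | sed -n 2,6p
```

```text
ee_pos: [0.6246, -0.1973, 0.1385]
orientation: [[0.001, 1.0, -0.0], [1.0, -0.001, 0.0], [0.0, -0.0, -1.0]]
force: [0.5, -0.4, -1.4]
ee_pos: [0.6247, -0.1974, 0.0944]
orientation: [[0.001, 1.0, -0.001], [1.0, -0.001, 0.0], [0.0, -0.001, -1.0]]
force: [0.2, 0.3, -0.9]
ee_pos: [0.6252, -0.1977, 0.0906]
orientation: [[0.001, 1.0, 0.001], [1.0, -0.001, -0.0], [-0.0, 0.001, -1.0]]
force: [0.5, -0.0, -1.1]
grip_width: 0.29
finger_force: 15.0
ee_pos: [0.6252, -0.1978, 0.0901]
orientation: [[0.001, 1.0, 0.001], [1.0, -0.001, -0.0], [-0.0, 0.001, -1.0]]
force: [-1.4, -0.2, 6.0]
grip_width: 0.289
finger_force: 15.0
```

```bash

python3 -m jog '[{"twist":[0,0,0],"xyz":[0,0,-0.05],"fingers":-0.3},{"twist":[0,0,0],"xyz":[0,0,-0.05],"fingers":-0.2},{"twist":[0,0,0],"xyz":[0,0,-0.05],"fingers":0},{"twist":[0,0,0],"xyz":[0,0,-0.05],"fingers":0.3},{"twist":[0,0,0],"xyz":[0,0,-0.05],"fingers":1}]' | sed -n 2,6p
python3 -m jog '[{"twist":[0,0,0],"xyz":[0,0,0],"fingers":1},{"twist":[0,0,0],"xyz":[0,0,0],"fingers":1},{"twist":[0,0,0],"xyz":[0,0,0],"fingers":1},{"twist":[0,0,0],"xyz":[0,0,0],"fingers":1},{"twist":[0,0,0],"xyz":[0,0,0],"fingers":1}]' | sed -n 2,6p
python3 -m jog '[{"twist":[0,0,0],"xyz":[0,0,-1],"fingers":1},{"twist":[0,0,0],"xyz":[0,0,-3],"fingers":1},{"twist":[0,0,0],"xyz":[0,0,-6],"fingers":1},{"twist":[0,0,0],"xyz":[0,0,-9],"fingers":1},{"twist":[0,0,0],"xyz":[0,0,-12],"fingers":1}]' | sed -n 2,6p
python3 -m jog '[{"twist":[0,0,0],"xyz":[3,-1,-1],"fingers":1},{"twist":[0,0,0],"xyz":[6,-2,-1],"fingers":1},{"twist":[0,0,0],"xyz":[9.5,-3.4,-1],"fingers":1},{"twist":[0,0,0],"xyz":[13,-4.7,-1],"fingers":1},{"twist":[0,0,0],"xyz":[16.5,-6,-1],"fingers":1}]' | sed -n 2p
python3 -m jog '[{"twist":[0,0,0],"xyz":[3.5,-1.3,0],"fingers":1},{"twist":[0,0,0],"xyz":[7,-2.5,0],"fingers":1},{"twist":[0,0,0],"xyz":[10.5,-3.8,0],"fingers":1},{"twist":[0,0,0],"xyz":[14,-5,0],"fingers":1},{"twist":[0,0,0],"xyz":[17,-6,0],"fingers":1}]' | sed -n 2p
python3 -m jog '[{"twist":[0,0,0],"xyz":[1.5,-0.6,0],"fingers":1},{"twist":[0,0,0],"xyz":[2.5,-1,0],"fingers":1},{"twist":[0,0,0],"xyz":[2.5,-1,0],"fingers":1},{"twist":[0,0,0],"xyz":[2.5,-1,0],"fingers":1},{"twist":[0,0,0],"xyz":[2.5,-1,0],"fingers":1}]' | sed -n 2,3p
python3 w.py w3
python3 - <<'E'
from rig import eyes; from h import *
for n,rc in(("top",(325,130,395,195)),("side",(285,215,325,262))):
    c=eyes.read_camera(n); cv2.imwrite(f"pics/{n}3.png",c["color"][:,:,::-1])
    for a,ce,m,bb in blobs(c,"green",rc): print(n,"green",a,ce.round(1),bb,cast(c,ce,.122).round(4),cast(c,ce,.115).round(4))
E
```

```text
ee_pos: [0.6248, -0.1974, 0.0894]
orientation: [[0.001, 1.0, -0.0], [1.0, -0.001, 0.0], [0.0, -0.0, -1.0]]
force: [-0.2, 0.1, -0.7]
grip_width: 0.542
finger_force: 0.0
ee_pos: [0.6249, -0.1976, 0.0897]
orientation: [[0.001, 1.0, 0.0], [1.0, -0.001, 0.0], [0.0, 0.0, -1.0]]
force: [-1.1, 0.6, -0.0]
grip_width: 0.923
finger_force: 0.0
ee_pos: [0.6246, -0.1977, 0.2117]
orientation: [[0.001, 1.0, 0.0], [1.0, -0.001, -0.0], [-0.0, 0.0, -1.0]]
force: [0.5, -1.0, 0.2]
grip_width: 1.005
finger_force: 0.0
ee_pos: [0.5644, -0.0315, 0.2206]
ee_pos: [0.5042, 0.14, 0.2208]
ee_pos: [0.4961, 0.1605, 0.22]
orientation: [[0.004, 1.0, 0.001], [1.0, -0.004, -0.0], [-0.0, 0.001, -1.0]]
tcp [0.4961 0.1605 0.22  ] grip 0.9988403582340604 cam [0.496 0.229 0.381] axis [ 0.   -0.25 -0.97]
red 792 [245. 181.] [230 164  30  34] z122 [0.4937 0.1709 0.122 ] z012 [0.4929 0.1461 0.012 ] depth [0.4937 0.1705 0.1205]
red 4323 [389. 208.] [352 173  78  74] z122 [0.6151 0.1469 0.122 ] z012 [0.6657 0.1119 0.012 ] depth [0.6683 0.1101 0.0063]
blue 1499 [252. 159.] [210 126  77  76] z122 [0.4996 0.1891 0.122 ] z012 [0.5012 0.1721 0.012 ] depth [0.5012 0.1717 0.0097]
black 2374 [371.  26.] [342   0  58  58] z122 [0.5871 0.287  0.122 ] z012 [0.6258 0.3115 0.012 ] depth [0.6003 0.2953 0.0845]
black 6372 [442. 268.] [343 219 169  86] z122 [0.668 0.091 0.122] z012 [0.7409 0.0325 0.012 ] depth [0.5463 0.1887 0.3053]
black 702 [346. 236.] [330 221  44  26] z122 [0.5805 0.1224 0.122 ] z012 [0.6164 0.0771 0.012 ] depth [0.543  0.1696 0.2368]
black 38362 [233. 344.] [  0 244 512 140] z122 [0.4815 0.0136 0.122 ] z012 [ 0.4755 -0.0778  0.012 ] depth [0.493  0.1865 0.3301]
top green 513 [361.3 165.1] [341 145  40  39] [ 0.6017 -0.1799  0.122 ] [ 0.6031 -0.1813  0.115 ]
side green 173 [304.3 239.5] [299 231  12  18] [ 0.6206 -0.2072  0.122 ] [ 0.6222 -0.2005  0.115 ]
```

View pics/side3.png

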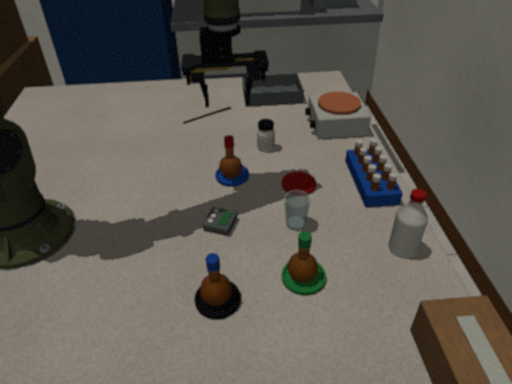

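View pics/w3.png

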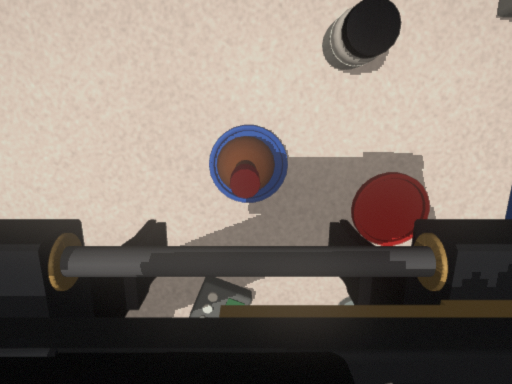

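The side view shows the green flask in the green dish (304,277), the blue flask in the black dish (217,298) and the red dish (299,182) empty. The wrist view has the red stopper at (245,181) in the blue dish (249,163). Now I grasp the red flask.

```bash

python3 -m jog '[{"twist":[0,0,0],"xyz":[0.35,0,1],"fingers":1},{"twist":[0,0,0],"xyz":[0.35,0,3],"fingers":1},{"twist":[0,0,0],"xyz":[0.35,0,5],"fingers":1},{"twist":[0,0,0],"xyz":[0.35,0,6.5],"fingers":1},{"twist":[0,0,0],"xyz":[0.35,0,8],"fingers":1}]' | sed -n 2,4p
python3 -m jog '[{"twist":[0,0,0],"xyz":[0,0,1.5],"fingers":1},{"twist":[0,0,0],"xyz":[0,0,3],"fingers":1},{"twist":[0,0,0],"xyz":[0,0,4.2],"fingers":1},{"twist":[0,0,0],"xyz":[0,0,4.95],"fingers":1},{"twist":[0,0,0],"xyz":[0,0,4.95],"fingers":1}]' | sed -n 2,4p
python3 -m jog '[{"twist":[0,0,0],"xyz":[0,0,0],"fingers":0.2},{"twist":[0,0,0],"xyz":[0,0,0],"fingers":0},{"twist":[0,0,0],"xyz":[0,0,0],"fingers":-0.1},{"twist":[0,0,0],"xyz":[0,0,0],"fingers":-0.2},{"twist":[0,0,0],"xyz":[0,0,0],"fingers":-0.3}]' 15 | sed -n 2,6p
python3 -m jog '[{"twist":[0,0,0],"xyz":[0,0,0],"fingers":-0.4},{"twist":[0,0,0],"xyz":[0,0,0],"fingers":-0.5},{"twist":[0,0,0],"xyz":[0,0,0],"fingers":-0.7},{"twist":[0,0,0],"xyz":[0,0,0],"fingers":-1},{"twist":[0,0,0],"xyz":[0,0,0],"fingers":-1}]' 15 | sed -n 2,6p
python3 -m jog '[{"twist":[0,0,0],"xyz":[0,0,0],"fingers":-1},{"twist":[0,0,0],"xyz":[0,0,0],"fingers":-1},{"twist":[0,0,0],"xyz":[0,0,0],"fingers":-1},{"twist":[0,0,0],"xyz":[0,0,0],"fingers":-1},{"twist":[0,0,0],"xyz":[0,0,0],"fingers":-1}]' 15
```

```text
ee_pos: [0.4948, 0.1656, 0.1379]
orientation: [[0.002, 1.0, -0.001], [1.0, -0.002, -0.001], [-0.001, -0.001, -1.0]]
force: [0.6, 0.3, -1.0]
ee_pos: [0.4941, 0.1654, 0.0882]
orientation: [[0.001, 1.0, -0.003], [1.0, -0.001, -0.002], [-0.002, -0.003, -1.0]]
force: [0.2, -0.4, 1.0]
ee_pos: [0.4957, 0.1663, 0.0908]
orientation: [[0.001, 1.0, 0.001], [1.0, -0.001, 0.001], [0.001, 0.001, -1.0]]
force: [0.4, 0.1, -0.1]
grip_width: 0.703
finger_force: 0.0
ee_pos: [0.4953, 0.1661, 0.0902]
orientation: [[0.001, 1.0, 0.0], [1.0, -0.001, 0.0], [0.0, 0.0, -1.0]]
force: [-0.2, -0.5, -0.1]
grip_width: 0.324
finger_force: 0.2
clock: 23.52
ee_pos: [0.4951, 0.1661, 0.0902]
orientation: [[0.001, 1.0, -0.0], [1.0, -0.001, 0.0], [0.0, -0.0, -1.0]]
force: [-0.1, -0.1, 0.9]
grip_width: 0.293
finger_force: 15.0
```

```bash

python3 -m jog '[{"twist":[0,0,0],"xyz":[0,0,-0.5],"fingers":-1},{"twist":[0,0,0],"xyz":[0,0,-1.5],"fingers":-1},{"twist":[0,0,0],"xyz":[0,0,-3],"fingers":-1},{"twist":[0,0,0],"xyz":[0,0,-5],"fingers":-1},{"twist":[0,0,0],"xyz":[0,0,-7],"fingers":-1}]' 15 | sed -n 2,6p
python3 -m jog '[{"twist":[0,0,0],"xyz":[0,0,-2],"fingers":-1},{"twist":[0,0,0],"xyz":[0,0,-4],"fingers":-1},{"twist":[0,0,0],"xyz":[0,0,-5.5],"fingers":-1},{"twist":[0,0,0],"xyz":[0,0,-6.5],"fingers":-1},{"twist":[0,0,0],"xyz":[0,0,-7],"fingers":-1}]' | sed -n 2,6p
python3 -m jog '[{"twist":[0,0,0],"xyz":[-0.3,1,0],"fingers":-1},{"twist":[0,0,0],"xyz":[-1,3,0],"fingers":-1},{"twist":[0,0,0],"xyz":[-1.6,5,0],"fingers":-1},{"twist":[0,0,0],"xyz":[-2.3,7,0],"fingers":-1},{"twist":[0,0,0],"xyz":[-2.9,9,0],"fingers":-1}]' | sed -n 2p
python3 -m jog '[{"twist":[0,0,0],"xyz":[-0.7,2,0],"fingers":-1},{"twist":[0,0,0],"xyz":[-1.4,4,0],"fingers":-1},{"twist":[0,0,0],"xyz":[-2.1,6.2,0],"fingers":-1},{"twist":[0,0,0],"xyz":[-2.5,7.5,0],"fingers":-1},{"twist":[0,0,0],"xyz":[-2.65,8.15,0],"fingers":-1}]' | sed -n 2p
python3 -m jog '[{"twist":[0,0,0],"xyz":[0,0,0],"fingers":-1},{"twist":[0,0,0],"xyz":[0,0,0],"fingers":-1},{"twist":[0,0,0],"xyz":[0,0,0],"fingers":-1},{"twist":[0,0,0],"xyz":[0,0,0],"fingers":-1},{"twist":[0,0,0],"xyz":[0,0,0],"fingers":-1}]'
```

```text
ee_pos: [0.4952, 0.1658, 0.1614]
orientation: [[0.001, 1.0, 0.0], [1.0, -0.001, -0.0], [-0.0, 0.0, -1.0]]
force: [0.8, 0.6, -0.7]
grip_width: 0.291
finger_force: 15.0
ee_pos: [0.4961, 0.1663, 0.2323]
orientation: [[0.001, 1.0, 0.003], [1.0, -0.001, 0.002], [0.002, 0.003, -1.0]]
force: [0.0, -0.1, -1.1]
grip_width: 0.288
finger_force: 15.0
ee_pos: [0.5862, 0.1359, 0.2288]
ee_pos: [0.6682, 0.1081, 0.2279]
clock: 25.6
ee_pos: [0.6662, 0.1111, 0.2305]
orientation: [[0.0, 1.0, 0.0], [1.0, -0.0, 0.001], [0.001, 0.0, -1.0]]
force: [-0.4, -0.9, -1.7]
grip_width: 0.291
finger_force: 15.0
```

```bash

python3 -m jog '[{"twist":[0,0,0],"xyz":[0,0,1],"fingers":-1},{"twist":[0,0,0],"xyz":[0,0,3],"fingers":-1},{"twist":[0,0,0],"xyz":[0,0,5],"fingers":-1},{"twist":[0,0,0],"xyz":[0,0,7],"fingers":-1},{"twist":[0,0,0],"xyz":[0,0,9],"fingers":-1}]' | sed -n 2,4p
python3 -m jog '[{"twist":[0,0,0],"xyz":[0,0,1.5],"fingers":-1},{"twist":[0,0,0],"xyz":[0,0,2.7],"fingers":-1},{"twist":[0,0,0],"xyz":[0,0,3.6],"fingers":-1},{"twist":[0,0,0],"xyz":[0,0,4.2],"fingers":-1},{"twist":[0,0,0],"xyz":[0,0,4.5],"fingers":-1}]' | sed -n 2,4p
python3 -m jog '[{"twist":[0,0,0],"xyz":[0,0,0.1],"fingers":-1},{"twist":[0,0,0],"xyz":[0,0,0.2],"fingers":-1},{"twist":[0,0,0],"xyz":[0,0,0.3],"fingers":-1},{"twist":[0,0,0],"xyz":[0,0,0.4],"fingers":-1},{"twist":[0,0,0],"xyz":[0,0,0.5],"fingers":-1}]' | sed -n 2,6p
python3 -m jog '[{"twist":[0,0,0],"xyz":[0,0,0],"fingers":-1},{"twist":[0,0,0],"xyz":[0,0,0.04],"fingers":-1},{"twist":[0,0,0],"xyz":[0,0,0.08],"fingers":-1},{"twist":[0,0,0],"xyz":[0,0,0.1],"fingers":-1},{"twist":[0,0,0],"xyz":[0,0,0.1],"fingers":-1}]' | sed -n 2,6p
```

```text
ee_pos: [0.6661, 0.1108, 0.1388]
orientation: [[0.001, 1.0, -0.0], [1.0, -0.001, 0.001], [0.001, -0.0, -1.0]]
force: [0.1, 1.1, -1.4]
ee_pos: [0.6665, 0.1105, 0.0945]
orientation: [[0.001, 1.0, -0.0], [1.0, -0.001, -0.0], [-0.0, -0.0, -1.0]]
force: [1.1, 0.5, -1.5]
ee_pos: [0.6671, 0.1105, 0.0907]
orientation: [[0.001, 1.0, 0.001], [1.0, -0.001, 0.0], [0.0, 0.001, -1.0]]
force: [0.1, -0.4, -0.9]
grip_width: 0.296
finger_force: 15.0
ee_pos: [0.667, 0.1104, 0.0901]
orientation: [[0.001, 1.0, 0.001], [1.0, -0.001, 0.001], [0.001, 0.001, -1.0]]
force: [-2.0, -0.9, 5.6]
grip_width: 0.294
finger_force: 15.0
```

```bash

python3 -m jog '[{"twist":[0,0,0],"xyz":[0,0,-0.05],"fingers":-0.3},{"twist":[0,0,0],"xyz":[0,0,-0.05],"fingers":-0.2},{"twist":[0,0,0],"xyz":[0,0,-0.05],"fingers":0},{"twist":[0,0,0],"xyz":[0,0,-0.05],"fingers":0.3},{"twist":[0,0,0],"xyz":[0,0,-0.05],"fingers":1}]' | sed -n 2,6p
python3 -m jog '[{"twist":[0,0,0],"xyz":[0,0,0],"fingers":1},{"twist":[0,0,0],"xyz":[0,0,0],"fingers":1},{"twist":[0,0,0],"xyz":[0,0,0],"fingers":1},{"twist":[0,0,0],"xyz":[0,0,0],"fingers":1},{"twist":[0,0,0],"xyz":[0,0,0],"fingers":1}]' | sed -n 2,6p
python3 -m jog '[{"twist":[0,0,0],"xyz":[0,0,-1],"fingers":1},{"twist":[0,0,0],"xyz":[0,0,-3],"fingers":1},{"twist":[0,0,0],"xyz":[0,0,-6],"fingers":1},{"twist":[0,0,0],"xyz":[0,0,-9],"fingers":1},{"twist":[0,0,0],"xyz":[0,0,-12],"fingers":1}]' | sed -n 2,6p
python3 -m jog '[{"twist":[0,0,0],"xyz":[-3,-2,-1],"fingers":1},{"twist":[0,0,0],"xyz":[-6,-4,-1],"fingers":1},{"twist":[0,0,0],"xyz":[-9,-6,-1],"fingers":1},{"twist":[0,0,0],"xyz":[-12,-8,-1],"fingers":1},{"twist":[0,0,0],"xyz":[-15,-10,-1],"fingers":1}]' | sed -n 2p
python3 -m jog '[{"twist":[0,0,0],"xyz":[-3.4,-2.1,0],"fingers":1},{"twist":[0,0,0],"xyz":[-6.8,-4.2,0],"fingers":1},{"twist":[0,0,0],"xyz":[-10.2,-6.4,0],"fingers":1},{"twist":[0,0,0],"xyz":[-13.6,-8.6,0],"fingers":1},{"twist":[0,0,0],"xyz":[-16.5,-10.5,0],"fingers":1}]' | sed -n 2p
python3 -m jog '[{"twist":[0,0,0],"xyz":[-1.9,-1,0],"fingers":1},{"twist":[0,0,0],"xyz":[-2.9,-1.5,0],"fingers":1},{"twist":[0,0,0],"xyz":[-2.9,-1.5,0],"fingers":1},{"twist":[0,0,0],"xyz":[-2.9,-1.5,0],"fingers":1},{"twist":[0,0,0],"xyz":[-2.9,-1.5,0],"fingers":1}]' | sed -n 2,3p
python3 w.py w4 | grep -E "tcp|blue"
python3 - <<'E'
from rig import eyes; from h import *
c=eyes.read_camera("top"); cv2.imwrite("pics/top4.png",c["color"][:,:,::-1])
c=eyes.read_camera("side"); cv2.imwrite("pics/side4.png",c["color"][:,:,::-1])
for a,ce,m,bb in blobs(c,"red",(285,135,315,165)): print("red",a,ce.round(1),bb)
p=cv2.fitEllipse(hull([b[2] for b in blobs(c,"blue",(205,128,258,192),15)]))[0]; print("B",cast(c,p,.012).round(4))
E
```

```text
ee_pos: [0.6666, 0.1104, 0.0893]
orientation: [[0.001, 1.0, -0.0], [1.0, -0.001, -0.0], [-0.0, -0.0, -1.0]]
force: [-0.2, -0.2, -0.1]
grip_width: 0.54
finger_force: 0.0
ee_pos: [0.6667, 0.1104, 0.0897]
orientation: [[0.001, 1.0, 0.0], [1.0, -0.001, 0.0], [0.0, 0.0, -1.0]]
force: [-0.2, 0.1, -0.3]
grip_width: 0.923
finger_force: 0.0
ee_pos: [0.6666, 0.1102, 0.2118]
orientation: [[0.001, 1.0, 0.0], [1.0, -0.001, 0.0], [0.0, 0.0, -1.0]]
force: [0.6, 1.1, -0.2]
grip_width: 0.998
finger_force: 0.0
ee_pos: [0.5656, -0.0411, 0.2205]
ee_pos: [0.4595, -0.2072, 0.2205]
ee_pos: [0.4476, -0.2315, 0.2197]
orientation: [[-0.002, 1.0, 0.0], [1.0, 0.002, 0.0], [0.0, 0.0, -1.0]]
tcp [ 0.4476 -0.2315  0.2197] grip 0.9986026980739022 cam [ 0.447 -0.163  0.381] axis [ 0.   -0.25 -0.97]
blue 390 [249. 192.] [235 182  26  23] z122 [ 0.4484 -0.2303  0.122 ] z012 [ 0.449  -0.2589  0.012 ] depth [ 0.4484 -0.2304  0.1214]
red 99 [298.7 149. ] [295 143   9  13]
B [0.48   0.1399 0.012 ]
```

View pics/top4.png

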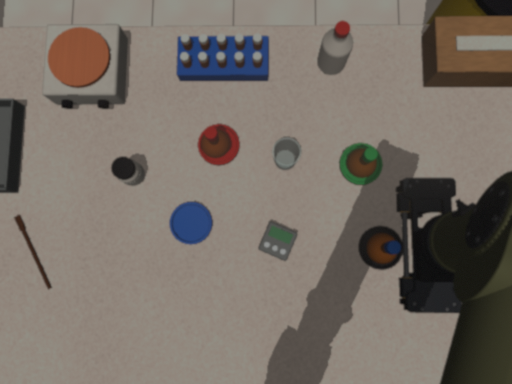

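The top view shows the red flask centred in the red dish (218,144) and green in the green dish (361,164). The blue dish (191,222) is empty and the bystanders have not moved. Now the blue flask: grasp and lift.

```bash

python3 -m jog '[{"twist":[0,0,0],"xyz":[0,0,1],"fingers":1},{"twist":[0,0,0],"xyz":[0,0,3],"fingers":1},{"twist":[0,0,0],"xyz":[0,0,5],"fingers":1},{"twist":[0,0,0],"xyz":[0,0,6.5],"fingers":1},{"twist":[0,0,0],"xyz":[0,0,8],"fingers":1}]' | sed -n 2,4p
python3 -m jog '[{"twist":[0,0,0],"xyz":[0,0,1.5],"fingers":1},{"twist":[0,0,0],"xyz":[0,0,3],"fingers":1},{"twist":[0,0,0],"xyz":[0,0,4.2],"fingers":1},{"twist":[0,0,0],"xyz":[0,0,4.95],"fingers":1},{"twist":[0,0,0],"xyz":[0,0,4.95],"fingers":1}]' | sed -n 2,4p
python3 -m jog '[{"twist":[0,0,0],"xyz":[0,0,0],"fingers":0.2},{"twist":[0,0,0],"xyz":[0,0,0],"fingers":0},{"twist":[0,0,0],"xyz":[0,0,0],"fingers":-0.1},{"twist":[0,0,0],"xyz":[0,0,0],"fingers":-0.2},{"twist":[0,0,0],"xyz":[0,0,0],"fingers":-0.3}]' 15 | sed -n 2,6p
python3 -m jog '[{"twist":[0,0,0],"xyz":[0,0,0],"fingers":-0.4},{"twist":[0,0,0],"xyz":[0,0,0],"fingers":-0.5},{"twist":[0,0,0],"xyz":[0,0,0],"fingers":-0.7},{"twist":[0,0,0],"xyz":[0,0,0],"fingers":-1},{"twist":[0,0,0],"xyz":[0,0,0],"fingers":-1}]' 15 | sed -n 2,6p
python3 -m jog '[{"twist":[0,0,0],"xyz":[0,0,0],"fingers":-1},{"twist":[0,0,0],"xyz":[0,0,0],"fingers":-1},{"twist":[0,0,0],"xyz":[0,0,0],"fingers":-1},{"twist":[0,0,0],"xyz":[0,0,0],"fingers":-1},{"twist":[0,0,0],"xyz":[0,0,0],"fingers":-1}]' 15
python3 -m jog '[{"twist":[0,0,0],"xyz":[0,0,-0.5],"fingers":-1},{"twist":[0,0,0],"xyz":[0,0,-1.5],"fingers":-1},{"twist":[0,0,0],"xyz":[0,0,-3],"fingers":-1},{"twist":[0,0,0],"xyz":[0,0,-5],"fingers":-1},{"twist":[0,0,0],"xyz":[0,0,-7],"fingers":-1}]' 15 | sed -n 2,6p
python3 -m jog '[{"twist":[0,0,0],"xyz":[0,0,-2],"fingers":-1},{"twist":[0,0,0],"xyz":[0,0,-4],"fingers":-1},{"twist":[0,0,0],"xyz":[0,0,-5.5],"fingers":-1},{"twist":[0,0,0],"xyz":[0,0,-6.5],"fingers":-1},{"twist":[0,0,0],"xyz":[0,0,-7],"fingers":-1}]' | sed -n 2,6p
```

```text
ee_pos: [0.446, -0.2326, 0.1378]
orientation: [[0.0, 1.0, -0.001], [1.0, -0.0, 0.0], [0.0, -0.001, -1.0]]
force: [0.4, -0.0, -0.8]
ee_pos: [0.4452, -0.2327, 0.0883]
orientation: [[0.001, 1.0, -0.003], [1.0, -0.001, 0.0], [0.0, -0.003, -1.0]]
force: [0.7, -0.4, 0.1]
ee_pos: [0.4468, -0.2334, 0.0907]
orientation: [[0.001, 1.0, 0.001], [1.0, -0.001, 0.0], [0.0, 0.001, -1.0]]
force: [0.0, 0.7, 0.1]
grip_width: 0.705
finger_force: 0.0
ee_pos: [0.4463, -0.2334, 0.0901]
orientation: [[0.001, 1.0, 0.0], [1.0, -0.001, 0.0], [0.0, 0.0, -1.0]]
force: [-0.4, 0.3, 0.4]
grip_width: 0.327
finger_force: 0.0
clock: 32.0
ee_pos: [0.4464, -0.2334, 0.0901]
orientation: [[0.001, 1.0, 0.0], [1.0, -0.001, 0.0], [0.0, 0.0, -1.0]]
force: [0.6, 0.3, -0.7]
grip_width: 0.295
finger_force: 15.0
ee_pos: [0.4458, -0.2336, 0.1613]
orientation: [[0.002, 1.0, -0.001], [1.0, -0.002, -0.0], [-0.0, -0.001, -1.0]]
force: [0.3, 0.3, -1.4]
grip_width: 0.29
finger_force: 15.0
ee_pos: [0.4468, -0.2338, 0.232]
orientation: [[0.001, 1.0, 0.003], [1.0, -0.001, 0.0], [0.0, 0.003, -1.0]]
force: [-0.0, -0.0, -0.9]
grip_width: 0.293
finger_force: 15.0
```

```bash

python3 -m jog '[{"twist":[0,0,0],"xyz":[1,0.1,0],"fingers":-1},{"twist":[0,0,0],"xyz":[3,0.4,0],"fingers":-1},{"twist":[0,0,0],"xyz":[5.2,0.6,0],"fingers":-1},{"twist":[0,0,0],"xyz":[7.6,0.9,0],"fingers":-1},{"twist":[0,0,0],"xyz":[10,1.2,0],"fingers":-1}]' | sed -n 2p
python3 -m jog '[{"twist":[0,0,0],"xyz":[2.4,0.3,0],"fingers":-1},{"twist":[0,0,0],"xyz":[4.8,0.6,0],"fingers":-1},{"twist":[0,0,0],"xyz":[7.2,0.9,0],"fingers":-1},{"twist":[0,0,0],"xyz":[9.6,1.2,0],"fingers":-1},{"twist":[0,0,0],"xyz":[12,1.4,0],"fingers":-1}]' | sed -n 2p
python3 -m jog '[{"twist":[0,0,0],"xyz":[2.4,0.3,0],"fingers":-1},{"twist":[0,0,0],"xyz":[4.8,0.6,0],"fingers":-1},{"twist":[0,0,0],"xyz":[7.2,0.9,0],"fingers":-1},{"twist":[0,0,0],"xyz":[9.6,1.2,0],"fingers":-1},{"twist":[0,0,0],"xyz":[12,1.4,0],"fingers":-1}]' | sed -n 2p
python3 -m jog '[{"twist":[0,0,0],"xyz":[2,0.3,0],"fingers":-1},{"twist":[0,0,0],"xyz":[3.8,0.5,0],"fingers":-1},{"twist":[0,0,0],"xyz":[5.2,0.7,0],"fingers":-1},{"twist":[0,0,0],"xyz":[5.8,0.8,0],"fingers":-1},{"twist":[0,0,0],"xyz":[6,0.85,0],"fingers":-1}]' | sed -n 2p
python3 -m jog '[{"twist":[0,0,0],"xyz":[0,0,0],"fingers":-1},{"twist":[0,0,0],"xyz":[0,0,0],"fingers":-1},{"twist":[0,0,0],"xyz":[0,0,0],"fingers":-1},{"twist":[0,0,0],"xyz":[0,0,0],"fingers":-1},{"twist":[0,0,0],"xyz":[0,0,0],"fingers":-1}]'
```

```text
ee_pos: [0.4578, -0.1326, 0.2297]
ee_pos: [0.4721, -0.0124, 0.2296]
ee_pos: [0.4863, 0.1075, 0.2295]
ee_pos: [0.4952, 0.1674, 0.2298]
clock: 34.92
ee_pos: [0.4953, 0.1658, 0.2303]
orientation: [[0.002, 1.0, 0.0], [1.0, -0.002, 0.0], [0.0, 0.0, -1.0]]
force: [-0.2, -0.0, -1.9]
grip_width: 0.294
finger_force: 15.0
```

```bash

python3 -m jog '[{"twist":[0,0,0],"xyz":[0,0,1],"fingers":-1},{"twist":[0,0,0],"xyz":[0,0,3],"fingers":-1},{"twist":[0,0,0],"xyz":[0,0,5],"fingers":-1},{"twist":[0,0,0],"xyz":[0,0,7],"fingers":-1},{"twist":[0,0,0],"xyz":[0,0,9],"fingers":-1}]' | sed -n 2,4p
python3 -m jog '[{"twist":[0,0,0],"xyz":[0,0,1.5],"fingers":-1},{"twist":[0,0,0],"xyz":[0,0,2.7],"fingers":-1},{"twist":[0,0,0],"xyz":[0,0,3.6],"fingers":-1},{"twist":[0,0,0],"xyz":[0,0,4.2],"fingers":-1},{"twist":[0,0,0],"xyz":[0,0,4.5],"fingers":-1}]' | sed -n 2,4p
python3 -m jog '[{"twist":[0,0,0],"xyz":[0,0,0.1],"fingers":-1},{"twist":[0,0,0],"xyz":[0,0,0.2],"fingers":-1},{"twist":[0,0,0],"xyz":[0,0,0.3],"fingers":-1},{"twist":[0,0,0],"xyz":[0,0,0.4],"fingers":-1},{"twist":[0,0,0],"xyz":[0,0,0.5],"fingers":-1}]' | sed -n 2,6p
python3 -m jog '[{"twist":[0,0,0],"xyz":[0,0,0],"fingers":-1},{"twist":[0,0,0],"xyz":[0,0,0.04],"fingers":-1},{"twist":[0,0,0],"xyz":[0,0,0.08],"fingers":-1},{"twist":[0,0,0],"xyz":[0,0,0.1],"fingers":-1},{"twist":[0,0,0],"xyz":[0,0,0.1],"fingers":-1}]' | sed -n 2,6p
```

```text
ee_pos: [0.4949, 0.1663, 0.1387]
orientation: [[0.001, 1.0, -0.0], [1.0, -0.001, 0.0], [0.0, -0.0, -1.0]]
force: [0.3, -0.2, -1.8]
ee_pos: [0.4951, 0.1665, 0.0944]
orientation: [[0.001, 1.0, -0.0], [1.0, -0.001, -0.0], [-0.0, -0.0, -1.0]]
force: [-0.5, -0.3, -1.9]
ee_pos: [0.4956, 0.1668, 0.0906]
orientation: [[0.001, 1.0, 0.001], [1.0, -0.001, 0.001], [0.001, 0.001, -1.0]]
force: [0.0, -1.1, -1.8]
grip_width: 0.29
finger_force: 15.0
ee_pos: [0.4958, 0.1667, 0.09]
orientation: [[0.001, 1.0, 0.001], [1.0, -0.001, 0.001], [0.001, 0.001, -1.0]]
force: [-1.7, -0.8, 5.4]
grip_width: 0.291
finger_force: 15.0
```

Seated at 5.4 N. Release, rise, back away to the +y side, and check.

```bash

python3 -m jog '[{"twist":[0,0,0],"xyz":[0,0,-0.05],"fingers":-0.3},{"twist":[0,0,0],"xyz":[0,0,-0.05],"fingers":-0.2},{"twist":[0,0,0],"xyz":[0,0,-0.05],"fingers":0},{"twist":[0,0,0],"xyz":[0,0,-0.05],"fingers":0.3},{"twist":[0,0,0],"xyz":[0,0,-0.05],"fingers":1}]' | sed -n 2,6p
python3 -m jog '[{"twist":[0,0,0],"xyz":[0,0,0],"fingers":1},{"twist":[0,0,0],"xyz":[0,0,0],"fingers":1},{"twist":[0,0,0],"xyz":[0,0,0],"fingers":1},{"twist":[0,0,0],"xyz":[0,0,0],"fingers":1},{"twist":[0,0,0],"xyz":[0,0,0],"fingers":1}]' | sed -n 5,6p
python3 -m jog '[{"twist":[0,0,0],"xyz":[0,0,-1],"fingers":1},{"twist":[0,0,0],"xyz":[0,0,-3],"fingers":1},{"twist":[0,0,0],"xyz":[0,0,-6],"fingers":1},{"twist":[0,0,0],"xyz":[0,0,-9],"fingers":1},{"twist":[0,0,0],"xyz":[0,0,-12],"fingers":1}]' | sed -n 2,3p
python3 -m jog '[{"twist":[0,0,0],"xyz":[3,-1,-2],"fingers":1},{"twist":[0,0,0],"xyz":[6,-2,-3],"fingers":1},{"twist":[0,0,0],"xyz":[9,-3,-3],"fingers":1},{"twist":[0,0,0],"xyz":[12,-4,-3],"fingers":1},{"twist":[0,0,0],"xyz":[15,-5,-3],"fingers":1}]' | sed -n 2p
python3 -m jog '[{"twist":[0,0,0],"xyz":[3,-1,0],"fingers":1},{"twist":[0,0,0],"xyz":[6,-2,0],"fingers":1},{"twist":[0,0,0],"xyz":[9,-3,0],"fingers":1},{"twist":[0,0,0],"xyz":[12,-4,0],"fingers":1},{"twist":[0,0,0],"xyz":[14,-5,0],"fingers":1}]' | sed -n 2p
python3 -m jog '[{"twist":[0,0,0],"xyz":[0,0,0],"fingers":1},{"twist":[0,0,0],"xyz":[0,0,0],"fingers":1},{"twist":[0,0,0],"xyz":[0,0,0],"fingers":1},{"twist":[0,0,0],"xyz":[0,0,0],"fingers":1},{"twist":[0,0,0],"xyz":[0,0,0],"fingers":1}]'
python3 - <<'E'
from rig import eyes; from h import *
cs={n:eyes.read_camera(n) for n in("top","side")}
top=cv2.resize(cs["top"]["color"][90:290,100:420],None,fx=1.5,fy=1.5); sd=cv2.resize(cs["side"]["color"][110:330,180:420],None,fx=1.36,fy=1.36)[:300]
cv2.imwrite("pics/end.png",np.hstack([top,sd])[:,:,::-1])
E
```

```text
ee_pos: [0.4951, 0.1666, 0.0894]
orientation: [[0.001, 1.0, -0.0], [1.0, -0.001, -0.0], [-0.0, -0.0, -1.0]]
force: [0.2, -0.4, -0.2]
grip_width: 0.542
finger_force: 0.0
grip_width: 0.916
finger_force: 0.0
ee_pos: [0.4951, 0.1663, 0.2117]
orientation: [[0.001, 1.0, 0.0], [1.0, -0.001, 0.0], [0.0, 0.0, -1.0]]
ee_pos: [0.445, 0.318, 0.2411]
ee_pos: [0.394, 0.4598, 0.2403]
clock: 39.08
ee_pos: [0.3967, 0.4553, 0.2402]
orientation: [[0.004, 1.0, 0.001], [1.0, -0.004, 0.0], [0.0, 0.001, -1.0]]
force: [0.5, -0.1, 0.4]
grip_width: 1.002
finger_force: 0.0Traceback (most recent call last):
  File "<stdin>", line 4, in <module>
    return _nx.concatenate(arrs, 1, dtype=dtype, casting=casting)
           ~~~~~~~~~~~~~~~^^^^^^^^^^^^^^^^^^^^^^^^^^^^^^^^^^^^^^^
ValueError: all the input array dimensions except for the concatenation axis must match exactly, but along dimension 0, the array at index 0 has size 300 and the array at index 1 has size 299
```

```bash
python3 - <<'E'
from rig import eyes; from h import *
cs={n:eyes.read_camera(n) for n in("top","side")}
top=cv2.resize(cs["top"]["color"][90:290,100:420],(480,300)); sd=cv2.resize(cs["side"]["color"][110:330,180:420],(320,300))
cv2.imwrite("pics/end2.png",np.hstack([top,sd])[:,:,::-1])
E
```

```text
(no output)
```

View pics/end2.png

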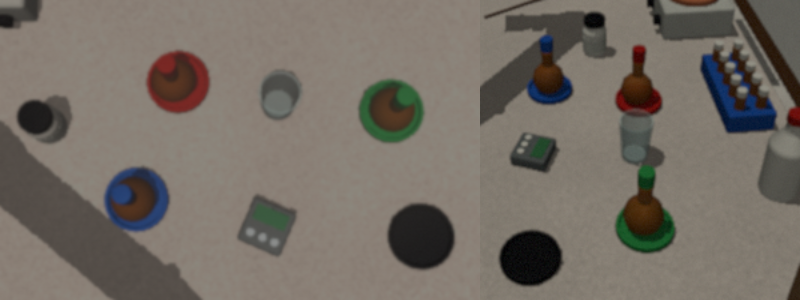

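The final picture shows every flask upright and centred in the dish of its own colour: red (178,82), green (391,110), blue (136,198). The black dish (421,236) is empty and the bystanders have not moved, so I'm handing in.

```bash
python3 -c "
from rig import r; print(r.close_job())"
```

```text
the job is handed in; nothing more can be done
None
```

The job is handed in: each flask stands upright in the dish of its stopper's colour, the black dish is empty, and the beaker, jar and timer show no visible movement; the hand-in returned no verdict.

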